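# Nest the kidney parts trays on the engine bench

## Robot

A 6-joint arm with a two-finger parallel gripper is mounted at the origin on the work surface. World frame = base frame: x ahead of the robot, y to its left, z up, the work surface at z = 0. Lengths are in m, angles in rad, forces in N, time in s.
With the tool pointing down it reaches from about 0.35 to 0.875 m from the base axis. Payload 4.2 kg.
Tool frame: the origin (TCP) lies at the very end of the fingers, on their centre line; the grasp point (between the pads) lies 19 mm behind it; z points along the fingers, y is the direction in which the jaws open and shut (so a half turn about z gives the same grasp; the last joint's range is limited). The gripper opens to 87 mm and grips with 3 to 60 N. Pads are 19 mm wide; open, the fingers measure 117 mm over their backs; the gripper's body (75 mm by 190 mm) begins 51 mm behind the grasp point.
Start: joints at [-0.973, 0.385, 0.008, 0, -1.194, -0.259], TCP at [0.208, -0.589, 0.223] pointing down, gripper open.
Joint ranges: [-3.14, 3.14], [-1.21, 2.06], [-1.07, 1.41], [-3.16, 2.05], [-2.99, -0.16], [-3.1, 3.1]. Speed limits (rad/s): [2.79, 2.79, 3.14, 3.14, 3.14, 3.14].

## Interface

Orientations are given as a unit quaternion [x, y, z, w].
In Python, from workcell import arm, vision, look_for gives the robot as it stands.
- The arm moves only by the tool step_arm, never from a script. Its argument "plan" is a list of rows, each an object with "angular": the turn, a rotation vector about the world's x, y, z in degrees, a list of three; "linear": the shift along the world's x, y, z in units of 40 mm (1.0 is 40 mm), a list of three; "claw": the closure, from 0 (fully open) to 1 (shut). A call has 1 to 20 rows; each row is the pose to reach, as a shift and turn from the pose commanded when the call began; what a row does not reach only later rows make up. A row lasts 1/12 s, in which the tool goes at most 41.7 mm and 7.16 degrees, less where a joint would pass 70% of its speed; a pose out of reach is approached as far as the arm can. A call with a gripper value outside its range is refused whole. The fingers move at their own pace and stop on an object; "force" is the grip in N (left out, the last holds). Time passes only in rows, so rows that repeat a pose let the fingers close. It gives the time, the measured TCP pose, the force and the opening at its end, in the units of the state.
- arm.get_state(): the state, without advancing time (a new reading comes with each control period).
- vision.camera(name): name is "scene" or "top"; returns a dict with "img" (384x512x3 uint8, red, green, blue), "camera_matrix" (3x3 intrinsics, pixels), "cam_to_world" (4x4, takes a point from camera to world coordinates). Camera axes: x right, y down, z forward; pixel columns grow to the right and rows downward; lengths in m; the calibration is good to about 2 mm. A picture is of the moment at which its call begins. There is no depth.
- arm.close_job(): hands the job in, once; it reports no verdict.
Trained networks look in a picture, given as the dict that the camera call returned (one of the last four; its "shot" number tells which), for a name from the list of things; names that differ only in an ending like _2 or _b are one class to them, and where a whole thing is asked for, a point or a joint stands for the part that bears it (a point fixed in the world has none). Each returns a list of dicts, best first, with "conf" (0 to 1); they miss things now and then, are a little off and sometimes report something else, mostly with a low value. They report only what shows in the picture. A call takes as long as a camera call. They do not tell look-alikes from the thing itself.
- look_for(picture, target): "xyz" ([x, y, z] in m, in world coordinates, good to about 4 mm: the middle of the surface that is visible of it).
The state is a dict: "time": time; "joint_positions": joint angles; "dq": joint speeds; "joint_torque": joint torques, N m; "ee_pos": TCP position; "ee_rot": TCP orientation; "ft_force": force on the tool from outside, world axes, zero at the start; "moment": the same for the moment, N m; "finger_gap": finger opening in m.
Only numpy, scipy, OpenCV 4.12 (cv2) and the standard library are available. Lean on these libraries where they do the work, as an engineer would, in place of code of your own. Each camera call takes 0.05 s, during which the arm holds its last target.

## Task

Tidy the three kidney-shaped parts trays into one nested stack: turn the red one until its outline matches the blue one, and set it fully home on the blue tray, which stays where it stands. Then nest the grey metal kidney tray on the red one in the same way, and leave the stack standing.

Things in the scene. Friction and masses are not known exactly. Their poses are not given: they have to be found in the camera images.
- tray_blue: Blue kidney-shaped (bean) open tray (sizes in mm), 49 high, loose on the bench: bottom one. 172 long (x), 88 across (y); bean 66 wide, centre line an arc of radius 75 over 90 deg, round ends. Upright walls 3 thick from 20 up to the rim; mouth 60 wide, 26 deep; below, a foot 44 wide, 20 high. Origin: underside, mid centre line, midway between convex and concave walls. y to the convex side, z up.
- tray_red: Red kidney tray, 0.2 to 0.3 kg, same shape, size, origin and axes as tray_blue; goes on it. Its 20 mm high foot drops into the mouth below with 8 mm play all round, one way round only, till its shoulder rests on the rim below: its origin is then 29 mm above the lower tray's. At the origin both walls are flat and square to y: grip from above across the 66 mm width. Other red things are not it.
- tray_grey: Bare grey metal kidney tray, 0.2 to 0.3 kg, same shape, size, origin, axes, grip and fit as tray_red; goes on the red one, origin 29 mm above the red's. The round metal bowl and the piston nearby are not part of the job.
Mind the look-alikes: they are no part of the job. Leave any green look-alike of the tray_red alone.

How it is judged:
On the way, in this order (a step that is already met when the one before it is completed fails the run):
1. the red tray is nested home on the blue tray (horizontal distance between tray_red and tray_blue below 0.015 m and angle between the x axis of tray_red and the x axis of tray_blue, either way round below 0.21 rad and z of tray_red in the frame of tray_blue between 0.024 and 0.034 m and angle between tray_red's own z axis and vertical below 0.1 rad), for 0.2 s.
2. the grey tray is nested home on the red tray (horizontal distance between tray_grey and tray_red below 0.015 m and angle between the x axis of tray_grey and the x axis of tray_red, either way round below 0.21 rad and z of tray_grey in the frame of tray_red between 0.024 and 0.034 m and angle between tray_grey's own z axis and vertical below 0.1 rad), for 0.2 s.
At the end, for the whole second after the job is handed in: The red tray sits nested on the blue one and the grey on the red: each origin within 15 mm horizontally of the tray below, outlines aligned within 12 degrees, 24 to 34 mm above it, level within 6 degrees; the blue tray level and within 50 mm of where it started; all three at rest (all of step 1 and all of step 2 and linear speed of each of tray_blue, tray_red, tray_grey below 0.02 m/s and distance of tray_blue from where it was at the start of the episode below 0.05 m and angle between tray_blue's own z axis and vertical below 0.1 rad); the robot touches nothing.
It also fails if it takes over 59 s, if anything falls off the work surface, if the arm or the gripper's body presses on something with over 40 N, if the wrist force passes 120 N, or if a joint passes its speed limit or range.

## Working session

There is one attempt and no reset: what is moved stays moved. The work goes in short steps, Python scripts to look and compute and a tool call to move; the robot and the scene stay as the last step left them, time stands still between calls to the robot, and variables do not carry over. Pictures are saved under pics/ and viewed, and the job is handed in when it is done.

Besides the shell and the picture viewer there is one more tool, called after "Emit:" as a command line: name --argument value ..., lists and objects as JSON in quotes. step_arm: Moves the arm, as the interface text tells. Its arguments: {"type":"object","properties":{"plan":{"type":"array"},"force":{"type":"number"}},"required":["plan"]}

```bash
mkdir -p pics; ls; cat > h.py <<'E'
import numpy as np, cv2
from workcell import arm, vision, look_for
def save(p,n):
    cv2.imwrite(n,p["img"][:,:,::-1])
def proj(p,X):
    T=np.linalg.inv(p["cam_to_world"]); K=np.array(p["camera_matrix"])
    X=np.atleast_2d(X); c=X@T[:3,:3].T+T[:3,3]; u=c@K.T; return u[:,:2]/u[:,2:]
def unproj(p,uv,z):
    K=np.array(p["camera_matrix"]);T=np.array(p["cam_to_world"])
    uv=np.atleast_2d(uv).astype(float)
    d=np.c_[uv,np.ones(len(uv))]@np.linalg.inv(K).T@T[:3,:3].T
    o=T[:3,3]; return o+d*((z-o[2])/d[:,2])[:,None]
E
python3 - <<'E'
from h import *
for n in ["scene","top"]:
    p=vision.camera(n); save(p,f"pics/{n}0.png"); np.save(f"{n}0.npy",p,allow_pickle=True)
    print(n,np.round(p["cam_to_world"],3).tolist(),np.round(p["camera_matrix"],1).tolist())
    for t in ["tray_blue","tray_red","tray_grey"]:
        print(t,[(np.round(d["xyz"],3).tolist(),round(d["conf"],2)) for d in look_for(p,t)])
s=arm.get_state(); print({k:np.round(v,3).tolist() for k,v in s.items()})
E
```

```text
pics
scene [[-0.605, 0.498, -0.621, 1.207], [0.796, 0.383, -0.468, 0.503], [0.005, -0.778, -0.629, 0.813], [0.0, 0.0, 0.0, 1.0]] [[420.2, 0.0, 258.5], [0.0, 420.2, 196.7], [0.0, 0.0, 1.0]]
tray_blue [([0.52, 0.276, 0.023], 0.56)]
tray_red [([0.439, -0.07, 0.026], 0.94), ([0.577, -0.432, 0.034], 0.65), ([0.469, -0.293, 0.027], 0.56), ([0.236, -0.308, 0.033], 0.55)]
tray_grey [([0.608, 0.029, 0.028], 0.78)]
top [[0.016, -0.994, 0.111, 0.293], [-1.0, -0.017, -0.009, -0.062], [0.011, -0.111, -0.994, 1.431], [0.0, 0.0, 0.0, 1.0]] [[463.2, 0.0, 257.0], [0.0, 463.2, 188.7], [0.0, 0.0, 1.0]]
tray_blue [([0.524, 0.263, 0.022], 0.7)]
tray_red [([0.238, -0.314, 0.025], 0.83), ([0.579, -0.44, 0.026], 0.8), ([0.441, -0.083, 0.023], 0.72), ([0.476, -0.297, 0.022], 0.65)]
tray_grey [([0.609, 0.023, 0.022], 0.55)]
{'time': 0.4, 'joint_positions': [-0.973, 0.385, 0.008, -0.0, -1.194, -0.259], 'dq': [0.0, -0.002, 0.002, 0.0, -0.001, 0.001], 'joint_torque': [-0.0, -38.997, 18.733, 4.218, 0.014, -0.0], 'ee_pos': [0.208, -0.589, 0.222], 'ee_rot': [-0.169, 0.986, 0.0, -0.0], 'ft_force': [0.278, -0.29, 0.614], 'moment': [0.029, -0.003, -0.004], 'finger_gap': 0.087}
```

View pics/scene0.png

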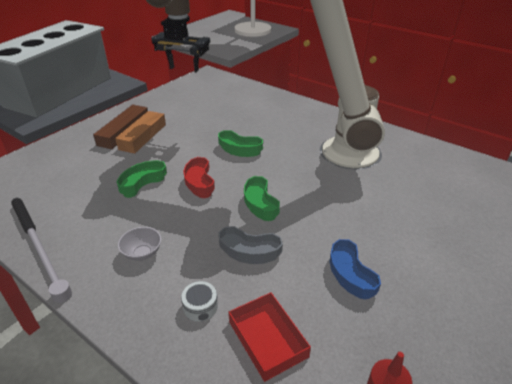

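View pics/top0.png

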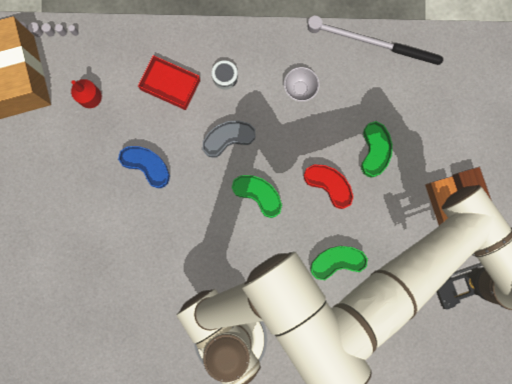

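```bash
cat >> h.py <<'E'
from scipy.optimize import minimize
def bean(w,n=40):
    a=np.radians(45); r=w/2; R=.075
    ph=np.linspace(-a,a,n)
    out=np.c_[(R+r)*np.sin(ph),(R+r)*np.cos(ph)-R]
    inn=np.c_[(R-r)*np.sin(ph),(R-r)*np.cos(ph)-R][::-1]
    t=np.linspace(0,np.pi,20)
    def cap(phi,s):
        c=np.array([R*np.sin(phi),R*np.cos(phi)-R]); b=np.pi/2-phi
        return c+r*np.c_[np.cos(b-s*t),np.sin(b-s*t)]
    return np.r_[out,cap(a,1),inn,cap(-a,-1)[::-1]]
def place(w,z,q):
    x,y,th=q[:3]; B=bean(w); c,s=np.cos(th),np.sin(th)
    return np.c_[B@np.array([[c,s],[-s,c]])+[x,y],np.full(len(B),z)]
def sil(p,q,z0=0,S=4,foot=True):
    m=np.zeros((384*S,512*S),np.uint8)
    L=[(.066,z) for z in np.linspace(.02,.049,5)]+([(.044,z) for z in np.linspace(0,.02,4)] if foot else [])
    for w,z in L:
        u=proj(p,place(w,z+z0,q)); cv2.fillPoly(m,[np.round((u+.5)*S-.5).astype(np.int32)],1)
    return cv2.resize(m.astype(np.float32),(512,384),interpolation=cv2.INTER_AREA)
def fit(ps,masks,q0,z0=0,weights=None):
    def cost(q):
        c=0
        for p,m in zip(ps,masks):
            s=sil(p,q,z0); c+=1-np.minimum(s,m).sum()/np.maximum(s,m).sum()
        return c
    best=None
    for th in np.arange(0,2*np.pi,np.pi/6):
        c=cost([q0[0],q0[1],th])
        if best is None or c<best[0]: best=(c,th)
    q=np.array([q0[0],q0[1],best[1]])
    for d in (.02,.005):
        r=minimize(cost,q,method="Nelder-Mead",options=dict(initial_simplex=[q,q+[d,0,0],q+[0,d,0],q+[0,0,10*d]],xatol=1e-4,fatol=1e-4)); q=r.x
    return q,r.fun
def cmask(p,col,xyz,rad=45):
    hsv=cv2.cvtColor(p["img"],cv2.COLOR_RGB2HSV); h,s,v=[hsv[:,:,i].astype(int) for i in range(3)]
    if col=="blue": m=(abs(h-112)<14)&(s>110)
    elif col=="red": m=((h<8)|(h>170))&(s>120)
    u=proj(p,xyz)[0]; yy,xx=np.mgrid[:384,:512]
    m&=(np.hypot(xx-u[0],yy-u[1])<rad)
    return m.astype(np.float32)
def overlay(p,qs,name,box,S=6):
    x0,y0,x1,y1=box
    im=cv2.resize(p["img"][y0:y1,x0:x1,::-1],None,fx=S,fy=S,interpolation=cv2.INTER_CUBIC)
    for q,z0 in qs:
        for w,z,c in [(.066,.049,(0,255,255)),(.066,.02,(255,0,255)),(.044,0,(255,255,0))]:
            u=(proj(p,place(w,z+z0,q))-[x0,y0]+.5)*S
            cv2.polylines(im,[np.round(u).astype(np.int32)],True,c,1)
    cv2.imwrite(name,im)
E
python3 - <<'E'
from h import *
ps=[np.load(f"{n}0.npy",allow_pickle=True).item() for n in ["scene","top"]]
for c,x in [("blue",[.522,.27,.03]),("red",[.472,-.295,.03])]:
    ms=[cmask(p,c,x) for p in ps]; print([m.sum() for m in ms])
    for sel in ([0,1],[0],[1]):
        q,f=fit([ps[i] for i in sel],[ms[i] for i in sel],x); print(c,sel,np.round(q,4),np.degrees(q[2]),round(f,3))
        if len(sel)==2: np.save(c+"0.npy",q)
qb,qr=np.load("blue0.npy"),np.load("red0.npy")
overlay(ps[1],[(qb,0)],"pics/ob.png",(105,130,185,200)); 
overlay(ps[1],[],"pics/og.png",(190,105,270,170))
overlay(ps[0],[],"pics/ogs.png",(205,215,295,275))
overlay(ps[0],[(qr,0)],"pics/or.png",(165,145,230,205))
E
```

```text
[np.float32(1734.0), np.float32(1226.0)]
blue [0, 1] [0.5273 0.2595 4.1057] 235.23882920275832 0.177
blue [0] [0.5253 0.2602 4.069 ] 233.13650414416387 0.101
blue [1] [0.5283 0.26   4.126 ] 236.40026994028526 0.067
[np.float32(870.0), np.float32(1267.0)]
red [0, 1] [ 0.4774 -0.3026  4.0294] 230.8702246124519 0.169
red [0] [ 0.4779 -0.301   4.0288] 230.83593974536495 0.117
red [1] [ 0.4777 -0.3026  4.0333] 231.08939609103538 0.051
```

View pics/og.png

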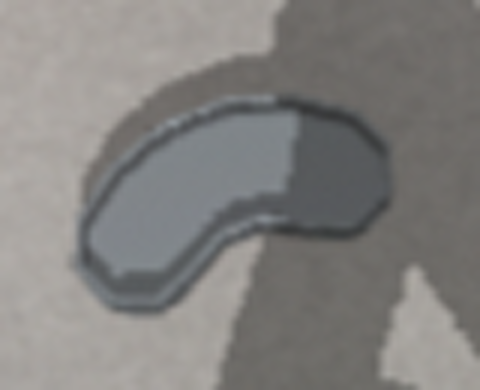

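View pics/ogs.png

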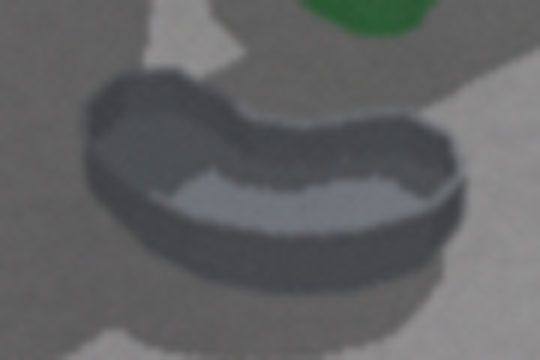

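View pics/ob.png

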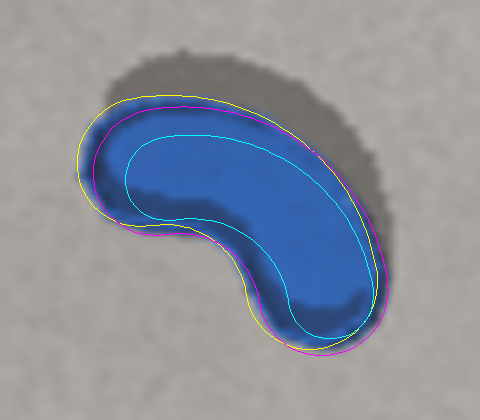

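View pics/or.png

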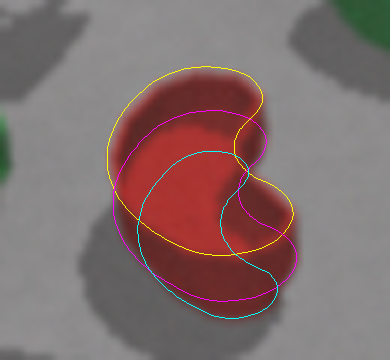

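```bash
python3 - <<'E'
from h import *
ps=[np.load(f"{n}0.npy",allow_pickle=True).item() for n in ["scene","top"]]
T=np.array([(78,265),(84,215),(115,165),(160,125),(210,103),(280,98),(335,112),(370,135),(388,160),(388,195),(375,220),(350,236),(280,232),(245,228),(215,250),(180,290),(150,310),(110,303)])/6+[190,105]
Sc=np.array([(85,110),(110,78),(150,70),(185,72),(215,90),(245,122),(310,125),(350,115),(405,110),(440,122),(462,150),(465,190),(440,245),(430,262),(390,278),(320,293),(250,290),(190,268),(150,240),(115,205),(90,180)])/6+[205,215]
ms=[]
for P in (Sc,T):
    m=np.zeros((384*4,512*4),np.uint8); cv2.fillPoly(m,[np.round(P*4).astype(np.int32)],1); ms.append(cv2.resize(m.astype(np.float32),(512,384),interpolation=cv2.INTER_AREA))
for sel in ([0,1],[0],[1]):
    q,f=fit([ps[i] for i in sel],[ms[i] for i in sel],[.608,.026]); print(sel,np.round(q,4),np.degrees(q[2]),round(f,3))
    if sel==[1]: np.save("grey0.npy",q)
q=np.load("grey0.npy")
overlay(ps[1],[(q,0)],"pics/og1.png",(190,105,270,170))
overlay(ps[0],[(q,0)],"pics/ogs1.png",(205,215,295,275))
E
```

```text
[0, 1] [0.6196 0.0238 5.0557] 289.6725791463242 0.206
[0] [0.6193 0.0264 5.0765] 290.8609200300228 0.078
[1] [0.6182 0.0228 5.1229] 293.52187819109747 0.125
```

View pics/og1.png

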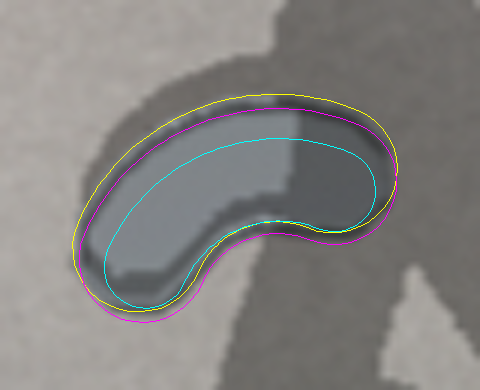

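View pics/ogs1.png

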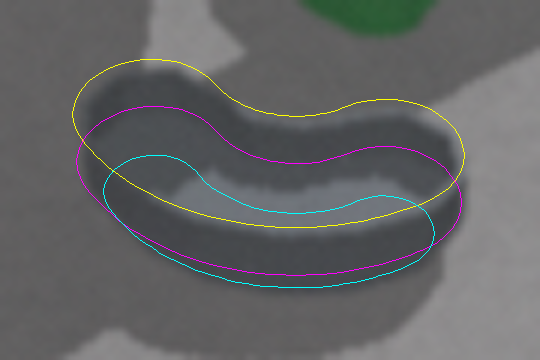

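Emit:
step_arm --plan '[{"linear":[0.7,0.75,0],"angular":[0,0,3],"claw":0},{"linear":[1.4,1.5,0],"angular":[0,0,7],"claw":0},{"linear":[2.1,2.25,-0.3],"angular":[0,0,11],"claw":0},{"linear":[2.8,3,-0.6],"angular":[0,0,15],"claw":0},{"linear":[3.5,3.7,-0.9],"angular":[0,0,19],"claw":0},{"linear":[4.2,4.4,-1.2],"angular":[0,0,23],"claw":0},{"linear":[4.9,5.2,-1.6],"angular":[0,0,27],"claw":0},{"linear":[5.5,5.9,-2],"angular":[0,0,31.5],"claw":0},{"linear":[6.1,6.5,-2.3],"angular":[0,0,31.5],"claw":0},{"linear":[6.5,6.9,-2.5],"angular":[0,0,31.5],"claw":0},{"linear":[6.74,7.17,-2.6],"angular":[0,0,31.5],"claw":0},{"linear":[6.74,7.17,-2.6],"angular":[0,0,31.5],"claw":0},{"linear":[6.74,7.17,-2.6],"angular":[0,0,31.5],"claw":0}]' --force 25

```text
time: 1.48
ee_pos: [0.4775, -0.3025, 0.1186]
ee_rot: [-0.43, 0.903, 0.0, -0.0]
ft_force: [-0.4, 0.2, 0.6]
finger_gap: 0.0871
```

```bash
python3 - <<'E'
from h import *
for n in ["scene","top"]:
    p=vision.camera(n); np.save(f"{n}1.npy",p,allow_pickle=True)
    qr=np.load("red0.npy")
    b=(150,100,250,210) if n=="scene" else (275,135,375,235)
    overlay(p,[(qr,0)],f"pics/{n}1.png",b,5)
print(arm.get_state()["ee_pos"])
E
```

```text
[ 0.47694306 -0.30348576  0.11914455]
```

View pics/scene1.png

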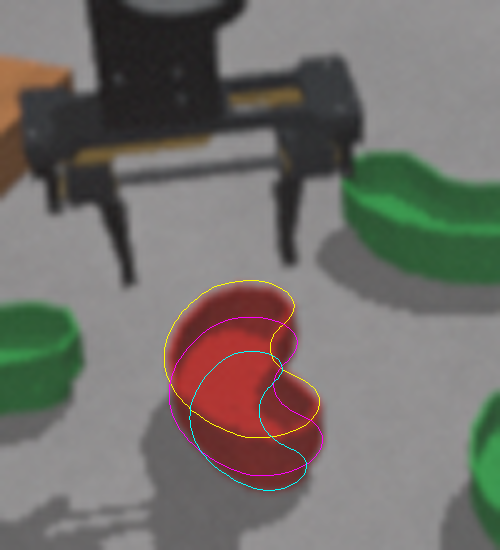

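Emit:
step_arm --plan '[{"linear":[0,0,-0.3],"angular":[0,0,0],"claw":0},{"linear":[0,0,-0.7],"angular":[0,0,0],"claw":0},{"linear":[0,0,-1.1],"angular":[0,0,0],"claw":0},{"linear":[0,0,-1.5],"angular":[0,0,0],"claw":0},{"linear":[0,0,-1.8],"angular":[0,0,0],"claw":0},{"linear":[0,0,-2.1],"angular":[0,0,0],"claw":0},{"linear":[0,0,-2.3],"angular":[0,0,0],"claw":0},{"linear":[0,0,-2.37],"angular":[0,0,0],"claw":0},{"linear":[0,0,-2.37],"angular":[0,0,0],"claw":0}]'

```text
time: 2.33
ee_pos: [0.4767, -0.3033, 0.0235]
ee_rot: [-0.429, 0.903, 0.0, -0.0]
ft_force: [-0.5, -0.4, -0.1]
finger_gap: 0.0872
```

```bash
python3 - <<'E'
from h import *
for n in ["scene","top"]:
    p=vision.camera(n); np.save(f"{n}2.npy",p,allow_pickle=True)
    b=(150,100,250,210) if n=="scene" else (275,135,375,235)
    overlay(p,[],f"pics/{n}2.png",b,5)
E
```

```text
(no output)
```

View pics/scene2.png

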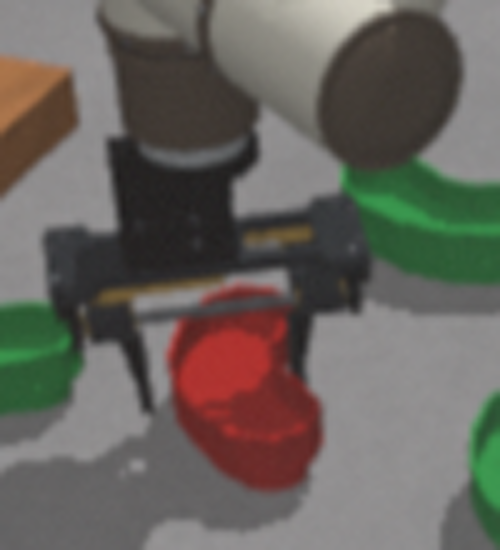

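Emit:
step_arm --plan '[{"linear":[0,0,0],"angular":[0,0,0],"claw":0.5},{"linear":[0,0,0],"angular":[0,0,0],"claw":1},{"linear":[0,0,0],"angular":[0,0,0],"claw":1},{"linear":[0,0,0],"angular":[0,0,0],"claw":1},{"linear":[0,0,0],"angular":[0,0,0],"claw":1},{"linear":[0,0,0],"angular":[0,0,0],"claw":1},{"linear":[0,0,0],"angular":[0,0,0],"claw":1},{"linear":[0,0,0],"angular":[0,0,0],"claw":1}]' --force 25

```text
time: 3.1
ee_pos: [0.477, -0.3024, 0.024]
ee_rot: [-0.43, 0.903, 0.0, -0.0]
ft_force: [-1.4, 3.0, 5.2]
finger_gap: 0.0659
```

```bash
python3 - <<'E'
from h import *
s=arm.get_state(); print({k:np.round(v,3).tolist() for k,v in s.items() if k in("joint_positions","ee_pos","finger_gap","ft_force")})
E
```

```text
{'joint_positions': [-0.278, 0.504, -0.375, -0.0, -0.693, -0.404], 'ee_pos': [0.477, -0.302, 0.024], 'ft_force': [-1.382, 3.046, 5.207], 'finger_gap': 0.066}
```

Emit:
step_arm --plan '[{"linear":[0,0,0.2],"angular":[0,0,0],"claw":1},{"linear":[0,0,0.5],"angular":[0,0,0],"claw":1},{"linear":[0,0,0.9],"angular":[0,0,0],"claw":1},{"linear":[0,0,1.4],"angular":[0,0,0],"claw":1},{"linear":[0,0,1.9],"angular":[0,0,0],"claw":1},{"linear":[0,0,2.4],"angular":[0,0,0],"claw":1},{"linear":[0,0,2.75],"angular":[0,0,0],"claw":1},{"linear":[0,0,2.9],"angular":[0,0,0],"claw":1},{"linear":[0,0,3],"angular":[0,0,0],"claw":1},{"linear":[0,0,3],"angular":[0,0,0],"claw":1}]'

```text
time: 3.93
ee_pos: [0.4774, -0.3027, 0.1439]
ee_rot: [-0.43, 0.903, -0.0, 0.0]
ft_force: [0.7, -0.5, -3.2]
finger_gap: 0.0657
```

```bash
python3 - <<'E'
from h import *
for n in ["scene","top"]:
    p=vision.camera(n); np.save(f"{n}3.npy",p,allow_pickle=True)
    b=(150,70,250,180) if n=="scene" else (275,135,375,235)
    overlay(p,[([.477,-.302,np.radians(231)],.12)],f"pics/{n}3.png",b,5)
E
```

```text
(no output)
```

View pics/scene3.png

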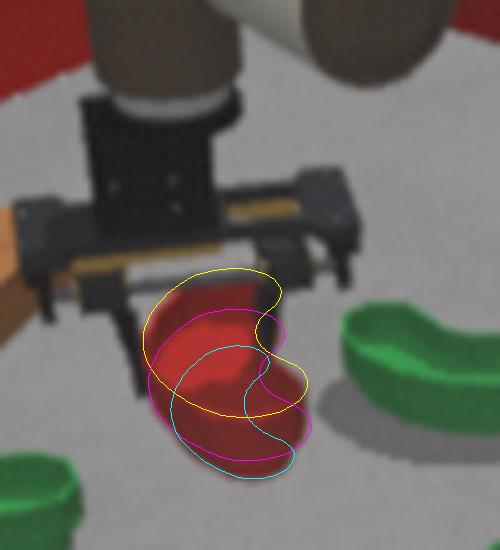

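View pics/top3.png

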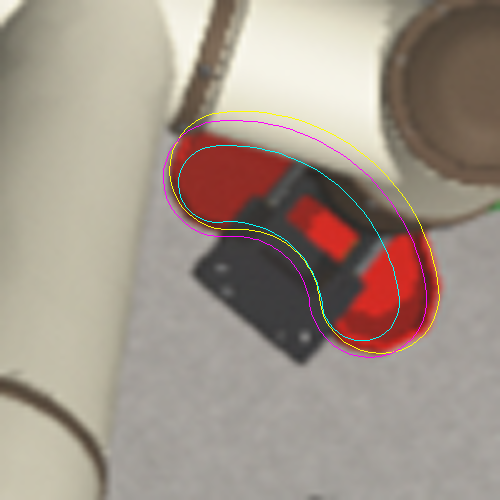

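Emit:
step_arm --plan '[{"linear":[0.02,0.2,0],"angular":[0,0,0],"claw":1},{"linear":[0.05,0.6,0],"angular":[0,0,0.5],"claw":1},{"linear":[0.1,1.2,0],"angular":[0,0,1],"claw":1},{"linear":[0.17,2,0],"angular":[0,0,1.5],"claw":1},{"linear":[0.25,2.9,0],"angular":[0,0,2],"claw":1},{"linear":[0.34,3.8,0],"angular":[0,0,2.5],"claw":1},{"linear":[0.42,4.7,0],"angular":[0,0,3],"claw":1},{"linear":[0.5,5.6,0],"angular":[0,0,3.5],"claw":1},{"linear":[0.58,6.5,0],"angular":[0,0,4],"claw":1},{"linear":[0.66,7.4,0],"angular":[0,0,4.3],"claw":1},{"linear":[0.74,8.3,0],"angular":[0,0,4.3],"claw":1},{"linear":[0.82,9.2,0],"angular":[0,0,4.3],"claw":1},{"linear":[0.9,10.1,0],"angular":[0,0,4.3],"claw":1},{"linear":[0.98,11,0],"angular":[0,0,4.3],"claw":1},{"linear":[1.05,11.9,0],"angular":[0,0,4.3],"claw":1},{"linear":[1.12,12.7,0],"angular":[0,0,4.3],"claw":1},{"linear":[1.18,13.3,0],"angular":[0,0,4.3],"claw":1},{"linear":[1.22,13.75,0],"angular":[0,0,4.3],"claw":1},{"linear":[1.25,14,0],"angular":[0,0,4.3],"claw":1},{"linear":[1.25,14.06,0],"angular":[0,0,4.3],"claw":1}]'

```text
time: 5.7
ee_pos: [0.5271, 0.2611, 0.143]
ee_rot: [-0.464, 0.886, -0.0, -0.001]
ft_force: [0.4, 0.2, -3.3]
finger_gap: 0.0664
```

```bash
python3 - <<'E'
from h import *
s=arm.get_state(); print(s["ee_pos"],s["joint_positions"])
tc=s["ee_pos"]
for n in ["scene","top"]:
    p=vision.camera(n); np.save(f"{n}4.npy",p,allow_pickle=True)
    b=(290,190,420,310) if n=="scene" else (95,110,205,210)
    overlay(p,[([tc[0],tc[1],np.radians(235.2)],tc[2]-.024),([.5275,.2598,np.radians(235.2)],0)],f"pics/{n}4.png",b,5)
E
```

```text
[0.52710787 0.26105105 0.14295016] [ 7.34948756e-01  3.90714490e-01 -1.95967356e-01 -5.06605379e-05
 -9.85139851e-01 -1.34062660e+00]
```

View pics/scene4.png

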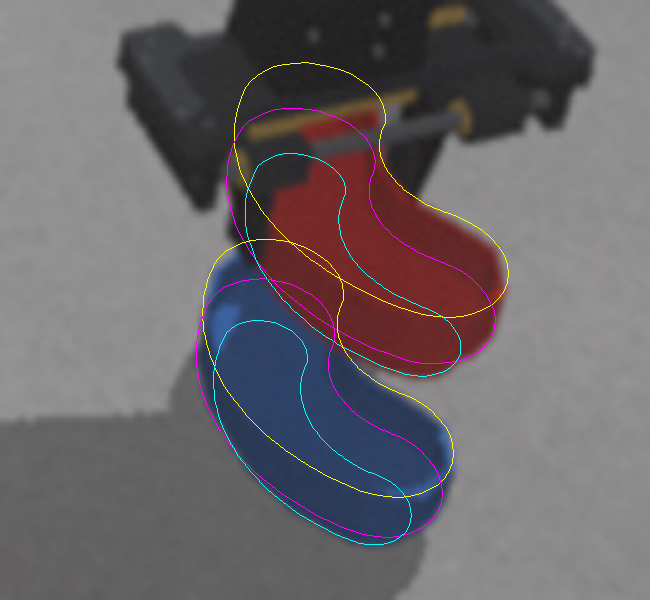

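View pics/top4.png

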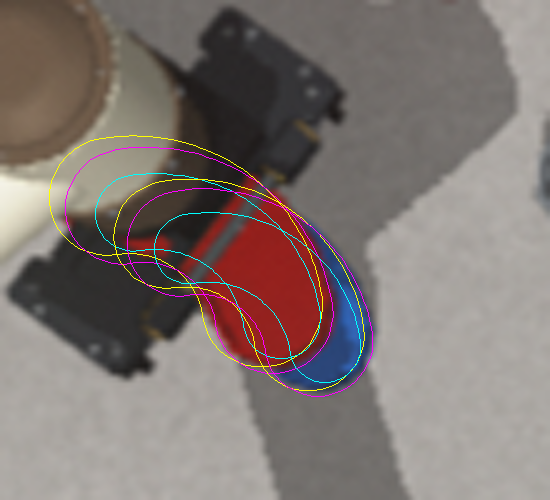

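Emit:
step_arm --plan '[{"linear":[0,0,-0.2],"angular":[0,0,0],"claw":1},{"linear":[0,0,-0.5],"angular":[0,0,0],"claw":1},{"linear":[0,0,-0.8],"angular":[0,0,0],"claw":1},{"linear":[0,0,-1.1],"angular":[0,0,0],"claw":1},{"linear":[0,0,-1.3],"angular":[0,0,0],"claw":1},{"linear":[0,0,-1.45],"angular":[0,0,0],"claw":1},{"linear":[0,0,-1.6],"angular":[0,0,0],"claw":1},{"linear":[0,0,-1.75],"angular":[0,0,0],"claw":1},{"linear":[0,0,-1.85],"angular":[0,0,0],"claw":1},{"linear":[0,0,-1.95],"angular":[0,0,0],"claw":1},{"linear":[0,0,-1.95],"angular":[0,0,0],"claw":1}]'

```text
time: 6.72
ee_pos: [0.527, 0.2595, 0.065]
ee_rot: [-0.463, 0.886, -0.0, -0.001]
ft_force: [-1.2, -0.1, -2.9]
finger_gap: 0.0658
```

```bash
python3 - <<'E'
from h import *
s=arm.get_state(); print(s["ee_pos"],s["ft_force"],s["finger_gap"])
tc=s["ee_pos"]
for n in ["scene","top"]:
    p=vision.camera(n); np.save(f"{n}5.npy",p,allow_pickle=True)
    b=(290,190,420,310) if n=="scene" else (95,110,205,210)
    overlay(p,[],f"pics/{n}5.png",b,5)
E
```

```text
[0.52698062 0.2595389  0.06501008] [-1.1612274  -0.10898921 -2.90667264] 0.06581786250498706
```

View pics/scene5.png

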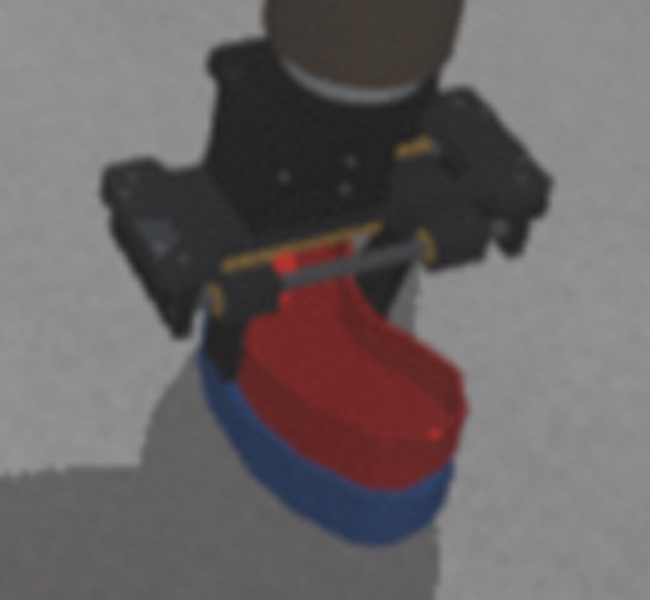

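View pics/top5.png

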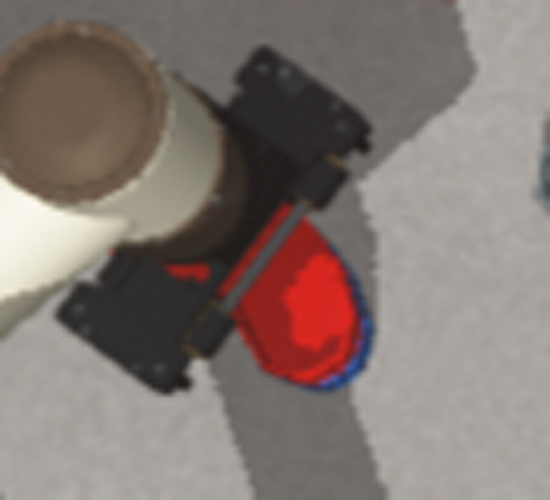

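Emit:
step_arm --plan '[{"linear":[0,0,-0.08],"angular":[0,0,0],"claw":1},{"linear":[0,0,-0.16],"angular":[0,0,0],"claw":1},{"linear":[0,0,-0.22],"angular":[0,0,0],"claw":1},{"linear":[0,0,-0.27],"angular":[0,0,0],"claw":1},{"linear":[0,0,-0.3],"angular":[0,0,0],"claw":1},{"linear":[0,0,-0.3],"angular":[0,0,0],"claw":1}]'

```text
time: 7.32
ee_pos: [0.5272, 0.2596, 0.0534]
ee_rot: [-0.463, 0.886, -0.0, -0.0]
ft_force: [0.2, -0.1, -3.1]
finger_gap: 0.0661
```

Emit:
step_arm --plan '[{"linear":[0,0,-0.02],"angular":[0,0,0],"claw":1},{"linear":[0,0,-0.04],"angular":[0,0,0],"claw":1},{"linear":[0,0,-0.04],"angular":[0,0,0],"claw":1}]'

```text
time: 7.57
ee_pos: [0.5275, 0.2599, 0.0531]
ee_rot: [-0.463, 0.886, -0.0, 0.0]
ft_force: [-0.6, -0.0, 2.5]
finger_gap: 0.0659
```

Emit:
step_arm --plan '[{"linear":[0,0,0],"angular":[0,0,0],"claw":0.15},{"linear":[0,0,0],"angular":[0,0,0],"claw":0},{"linear":[0,0,0],"angular":[0,0,0],"claw":0},{"linear":[0,0,0],"angular":[0,0,0],"claw":0},{"linear":[0,0,0],"angular":[0,0,0],"claw":0}]'

```text
time: 7.98
ee_pos: [0.5275, 0.2598, 0.0521]
ee_rot: [-0.463, 0.886, -0.0, 0.0]
ft_force: [-0.5, -0.4, 0.9]
finger_gap: 0.0856
```

Emit:
step_arm --plan '[{"linear":[0,0,0.2],"angular":[0,0,0],"claw":0},{"linear":[0,0,0.5],"angular":[0,0,0],"claw":0},{"linear":[0,0,1],"angular":[0,0,0],"claw":0},{"linear":[0,0,1.6],"angular":[0,0,0],"claw":0},{"linear":[0,0,2.2],"angular":[0,0,0],"claw":0},{"linear":[0,0,2.6],"angular":[0,0,0],"claw":0},{"linear":[0,0,2.8],"angular":[0,0,0],"claw":0},{"linear":[0,0,2.8],"angular":[0,0,0],"claw":0}]'

```text
time: 8.65
ee_pos: [0.5283, 0.2605, 0.1667]
ee_rot: [-0.464, 0.886, 0.0, 0.002]
ft_force: [0.3, 0.9, 0.3]
finger_gap: 0.0864
```

```bash
python3 - <<'E'
from h import *
s=arm.get_state(); print(s["time"],s["ee_pos"],s["ft_force"],s["finger_gap"],s["joint_positions"])
for n in ["scene","top"]:
    p=vision.camera(n); np.save(f"{n}6.npy",p,allow_pickle=True)
    b=(290,190,420,310) if n=="scene" else (95,110,205,210)
    overlay(p,[],f"pics/{n}6.png",b,5)
E
```

```text
8.65 [0.52833812 0.26046371 0.16674456] [0.2744524  0.9211707  0.29849776] 0.0864473013608116 [ 7.32974106e-01  3.66433021e-01 -1.68044914e-01  4.89020537e-04
 -1.03137074e+00 -1.34012361e+00]
```

View pics/scene6.png

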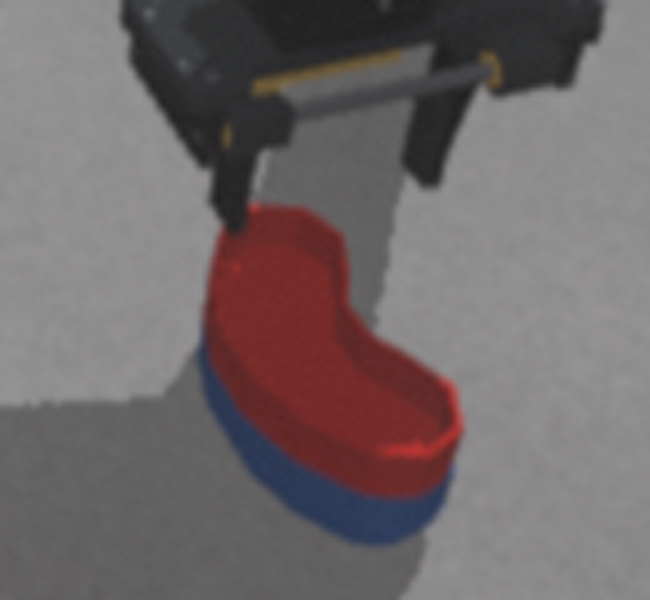

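```bash
python3 - <<'E'
from h import *
t=np.load("top6.npy",allow_pickle=True).item(); s=np.load("scene6.npy",allow_pickle=True).item()
overlay(t,[([.619,.0245,np.radians(291.5)],0)],"pics/a.png",(190,105,270,170),5)
overlay(s,[([.619,.0245,np.radians(291.5)],0)],"pics/b.png",(205,215,295,275),5)
a=cv2.imread("pics/a.png");b=cv2.imread("pics/b.png")
w=max(a.shape[1],b.shape[1]); f=lambda i:cv2.copyMakeBorder(i,0,0,0,w-i.shape[1],0)
cv2.imwrite("pics/ab.png",cv2.resize(np.vstack([f(a),f(b)]),None,fx=.95,fy=.95))
E
```

```text
(no output)
```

View pics/ab.png

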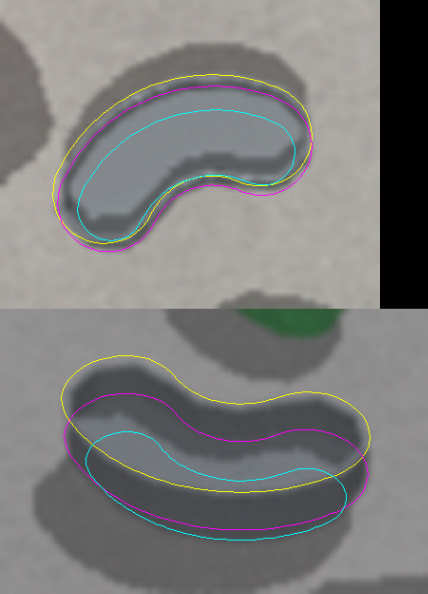

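Emit:
step_arm --plan '[{"linear":[0.05,-0.3,0],"angular":[0,0,4],"claw":0},{"linear":[0.2,-0.9,0],"angular":[0,0,10],"claw":0},{"linear":[0.5,-1.6,0],"angular":[0,0,16],"claw":0},{"linear":[0.8,-2.3,0],"angular":[0,0,22],"claw":0},{"linear":[1.1,-3,-0.2],"angular":[0,0,28],"claw":0},{"linear":[1.4,-3.7,-0.4],"angular":[0,0,34],"claw":0},{"linear":[1.7,-4.4,-0.6],"angular":[0,0,40],"claw":0},{"linear":[1.95,-5,-0.8],"angular":[0,0,46],"claw":0},{"linear":[2.15,-5.5,-1],"angular":[0,0,51],"claw":0},{"linear":[2.25,-5.8,-1.1],"angular":[0,0,55],"claw":0},{"linear":[2.29,-5.88,-1.15],"angular":[0,0,56.2],"claw":0},{"linear":[2.29,-5.88,-1.15],"angular":[0,0,56.2],"claw":0},{"linear":[2.29,-5.88,-1.15],"angular":[0,0,56.2],"claw":0}]'

```text
time: 9.83
ee_pos: [0.6181, 0.0241, 0.1164]
ee_rot: [0.826, -0.564, -0.001, 0.001]
ft_force: [-0.3, -1.2, 0.5]
finger_gap: 0.0874
```

```bash
python3 - <<'E'
from h import *
s=arm.get_state(); print(s["time"],s["ee_pos"],s["ee_rot"],s["joint_positions"])
n="top"; p=vision.camera(n); np.save(f"{n}7.npy",p,allow_pickle=True); 
m=cmask(p,"red",[.527,.26,.06]); q,f=fit([p],[m],[.527,.26],z0=.029); print("red top",np.round(q,4),np.degrees(q[2]),f)
p=vision.camera("scene"); np.save("scene7.npy",p,allow_pickle=True)
overlay(p,[([.5275,.26,np.radians(235.2)],.029),([.5275,.26,np.radians(235.2)],0),([.619,.0245,np.radians(291.5)],0)],"pics/s7.png",(190,150,400,310),3.5)
E
```

```text
9.8333 [0.61805849 0.02413054 0.11641223] [ 0.82574036 -0.56404791 -0.0011396   0.00123013] [ 3.00210954e-01  4.65357000e-01 -1.47192900e-01 -3.10130630e-04
 -9.61590554e-01  7.22017751e-02]
red top [0.5304 0.2591 4.1427] 237.36078177387236 0.7646088600158691
```

View pics/s7.png

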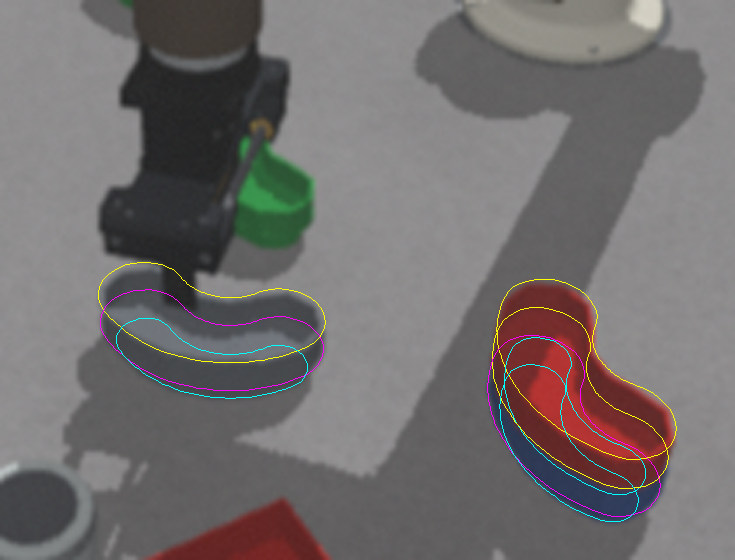

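Emit:
step_arm --plan '[{"linear":[0,0,-0.3],"angular":[0,0,0],"claw":0},{"linear":[0,0,-0.7],"angular":[0,0,0],"claw":0},{"linear":[0,0,-1.1],"angular":[0,0,0],"claw":0},{"linear":[0,0,-1.5],"angular":[0,0,0],"claw":0},{"linear":[0,0,-1.8],"angular":[0,0,0],"claw":0},{"linear":[0,0,-2.1],"angular":[0,0,0],"claw":0},{"linear":[0,0,-2.25],"angular":[0,0,0],"claw":0},{"linear":[0,0,-2.33],"angular":[0,0,0],"claw":0},{"linear":[0,0,-2.33],"angular":[0,0,0],"claw":0}]'

```text
time: 10.68
ee_pos: [0.6188, 0.0246, 0.0244]
ee_rot: [0.826, -0.563, -0.0, 0.0]
ft_force: [-0.3, 0.2, -0.3]
finger_gap: 0.0869
```

```bash
python3 - <<'E'
from h import *
p=vision.camera("scene"); overlay(p,[],"pics/s8.png",(195,190,305,280),6)
p=vision.camera("top"); overlay(p,[],"pics/t8.png",(170,90,290,190),5)
E
```

```text
(no output)
```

View pics/s8.png

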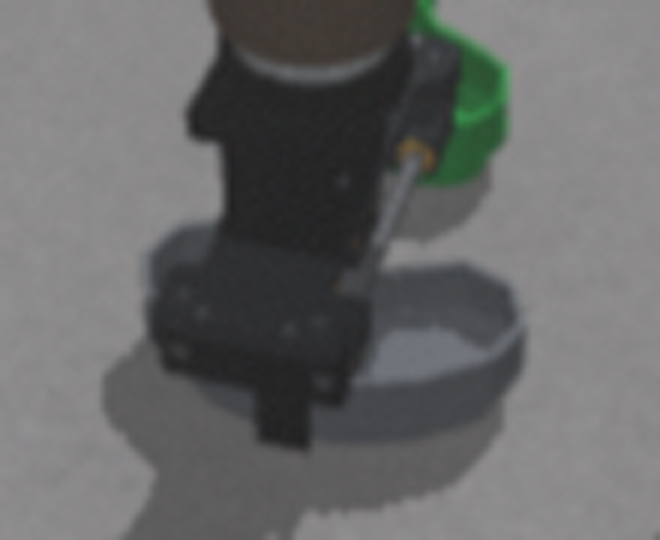

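View pics/t8.png

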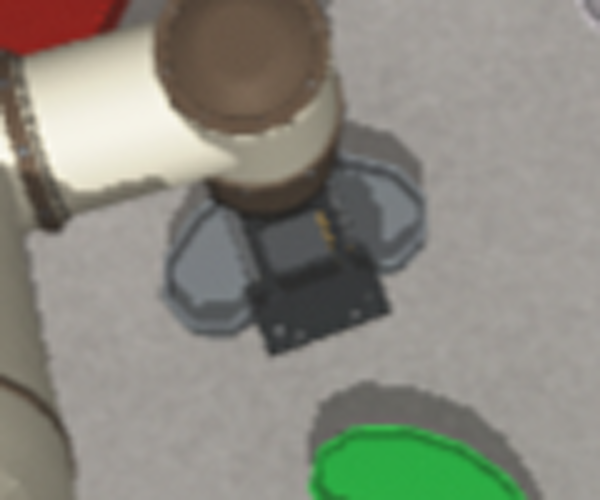

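Emit:
step_arm --plan '[{"linear":[0,0,0],"angular":[0,0,0],"claw":0.5},{"linear":[0,0,0],"angular":[0,0,0],"claw":1},{"linear":[0,0,0],"angular":[0,0,0],"claw":1},{"linear":[0,0,0],"angular":[0,0,0],"claw":1},{"linear":[0,0,0],"angular":[0,0,0],"claw":1},{"linear":[0,0,0],"angular":[0,0,0],"claw":1},{"linear":[0,0,0],"angular":[0,0,0],"claw":1},{"linear":[0,0,0],"angular":[0,0,0],"claw":1}]' --force 25

```text
time: 11.45
ee_pos: [0.619, 0.0245, 0.0253]
ee_rot: [0.826, -0.563, 0.0, -0.0]
ft_force: [-0.7, 0.4, 3.8]
finger_gap: 0.0666
```

Emit:
step_arm --plan '[{"linear":[0,0,0.2],"angular":[0,0,0],"claw":1},{"linear":[0,0,0.5],"angular":[0,0,0],"claw":1},{"linear":[0,0,0.9],"angular":[0,0,0],"claw":1},{"linear":[0,0,1.4],"angular":[0,0,0],"claw":1},{"linear":[0,0,1.9],"angular":[0,0,0],"claw":1},{"linear":[0,0,2.4],"angular":[0,0,0],"claw":1},{"linear":[0,0,2.8],"angular":[0,0,0],"claw":1},{"linear":[0,0,3.2],"angular":[0,0,0],"claw":1},{"linear":[0,0,3.4],"angular":[0,0,0],"claw":1},{"linear":[0,0,3.5],"angular":[0,0,0],"claw":1},{"linear":[0,0,3.5],"angular":[0,0,0],"claw":1}]'

```text
time: 12.37
ee_pos: [0.6191, 0.0247, 0.1658]
ee_rot: [0.826, -0.563, 0.0, -0.001]
ft_force: [0.2, -0.4, -2.3]
finger_gap: 0.066
```

```bash
python3 - <<'E'
from h import *
tc=arm.get_state()["ee_pos"]; q=[tc[0],tc[1],np.radians(291.5)]
p=vision.camera("scene"); np.save("scene9.npy",p,allow_pickle=True); overlay(p,[(q,tc[2]-.024),([.5275,.26,np.radians(235.2)],.029)],"pics/s9.png",(180,160,400,310),3.4)
p=vision.camera("top"); np.save("top9.npy",p,allow_pickle=True); overlay(p,[(q,tc[2]-.024),([.5275,.26,np.radians(235.2)],.029)],"pics/t9.png",(90,80,280,210),4)
E
```

```text
(no output)
```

View pics/s9.png

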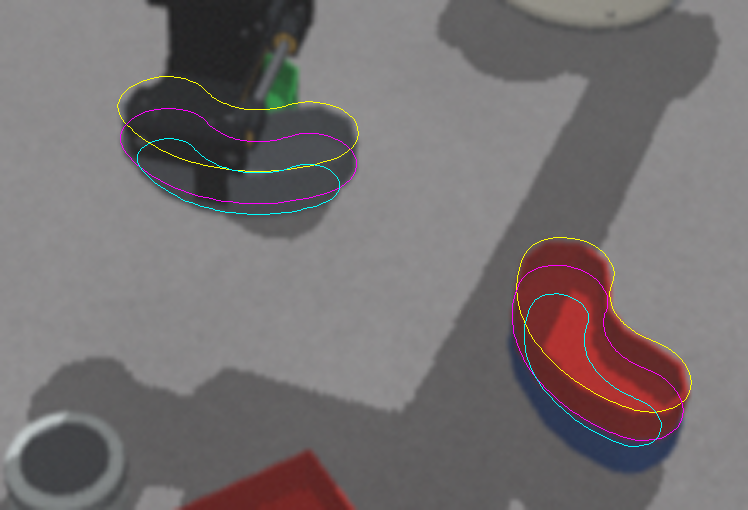

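View pics/t9.png

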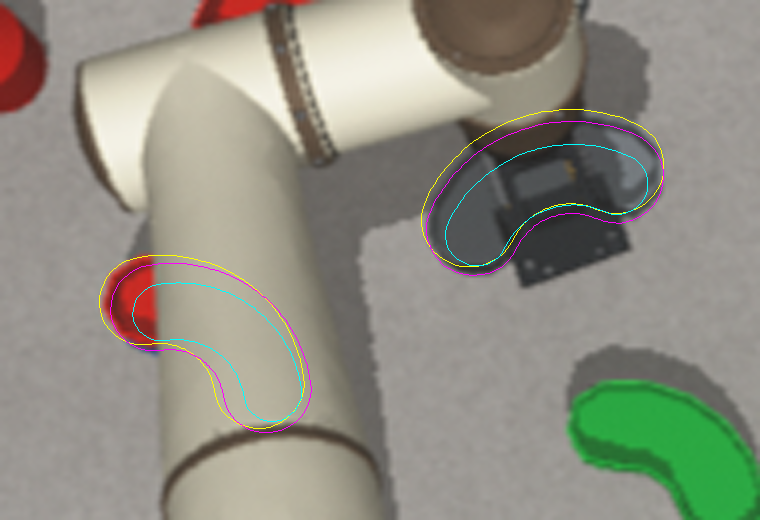

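Emit:
step_arm --plan '[{"linear":[-0.03,0.1,0],"angular":[0,0,-1],"claw":1},{"linear":[-0.1,0.3,0],"angular":[0,0,-3],"claw":1},{"linear":[-0.25,0.6,0],"angular":[0,0,-6],"claw":1},{"linear":[-0.4,1,0],"angular":[0,0,-10],"claw":1},{"linear":[-0.58,1.5,0],"angular":[0,0,-14],"claw":1},{"linear":[-0.78,2,0],"angular":[0,0,-19],"claw":1},{"linear":[-0.98,2.5,0],"angular":[0,0,-24],"claw":1},{"linear":[-1.17,3,0],"angular":[0,0,-29],"claw":1},{"linear":[-1.36,3.5,0],"angular":[0,0,-34],"claw":1},{"linear":[-1.56,4,0],"angular":[0,0,-39],"claw":1},{"linear":[-1.75,4.5,0],"angular":[0,0,-44],"claw":1},{"linear":[-1.92,4.95,0],"angular":[0,0,-48],"claw":1},{"linear":[-2.07,5.3,0],"angular":[0,0,-51.5],"claw":1},{"linear":[-2.18,5.6,0],"angular":[0,0,-54],"claw":1},{"linear":[-2.25,5.78,0],"angular":[0,0,-55.5],"claw":1},{"linear":[-2.29,5.88,0],"angular":[0,0,-56.3],"claw":1},{"linear":[-2.29,5.88,0],"angular":[0,0,-56.3],"claw":1},{"linear":[-2.29,5.88,0],"angular":[0,0,-56.3],"claw":1}]'

```text
time: 13.97
ee_pos: [0.527, 0.2596, 0.1643]
ee_rot: [-0.463, 0.886, -0.0, -0.001]
ft_force: [0.3, 0.0, -2.7]
finger_gap: 0.066
```

Emit:
step_arm --plan '[{"linear":[0,0,-0.2],"angular":[0,0,0],"claw":1},{"linear":[0,0,-0.5],"angular":[0,0,0],"claw":1},{"linear":[0,0,-0.8],"angular":[0,0,0],"claw":1},{"linear":[0,0,-1.05],"angular":[0,0,0],"claw":1},{"linear":[0,0,-1.25],"angular":[0,0,0],"claw":1},{"linear":[0,0,-1.35],"angular":[0,0,0],"claw":1},{"linear":[0,0,-1.4],"angular":[0,0,0],"claw":1},{"linear":[0,0,-1.4],"angular":[0,0,0],"claw":1}]'

```text
time: 14.63
ee_pos: [0.5274, 0.2596, 0.1086]
ee_rot: [-0.463, 0.887, -0.0, -0.0]
ft_force: [0.2, 0.1, -2.4]
finger_gap: 0.066
```

```bash
python3 - <<'E'
from h import *
s=arm.get_state(); tc=s["ee_pos"]; print(tc,s["ee_rot"],s["ft_force"]); q=[tc[0],tc[1],np.radians(235.2)]
Q=[(q,tc[2]-.0245),([.5275,.26,np.radians(235.2)],.029)]
p=vision.camera("scene"); np.save("scene10.npy",p,allow_pickle=True); overlay(p,Q,"pics/s10.png",(290,180,420,310),4.5)
p=vision.camera("top"); np.save("top10.npy",p,allow_pickle=True); overlay(p,Q,"pics/t10.png",(95,110,205,210),5)
E
```

```text
[0.52740972 0.25960997 0.10861069] [-4.62561980e-01  8.86586912e-01 -1.08978788e-04 -2.23998186e-04] [ 0.23682153  0.12409001 -2.42966112]
```

View pics/s10.png

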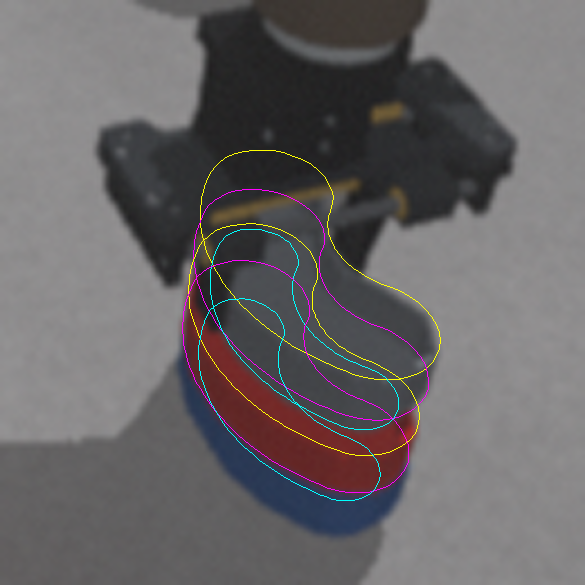

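View pics/t10.png

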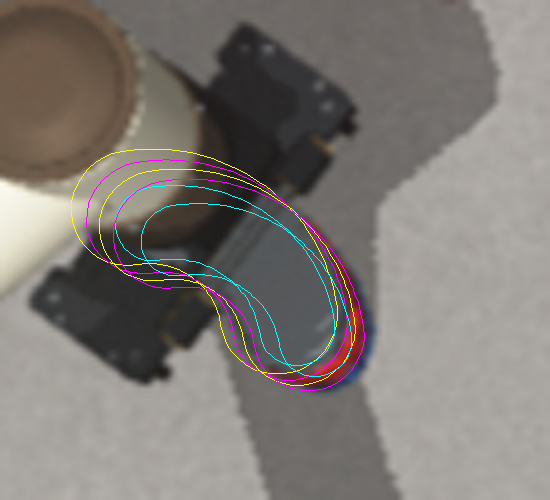

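Emit:
step_arm --plan '[{"linear":[0,0,-0.1],"angular":[0,0,0],"claw":1},{"linear":[0,0,-0.2],"angular":[0,0,0],"claw":1},{"linear":[0,0,-0.3],"angular":[0,0,0],"claw":1},{"linear":[0,0,-0.4],"angular":[0,0,0],"claw":1},{"linear":[0,0,-0.5],"angular":[0,0,0],"claw":1},{"linear":[0,0,-0.56],"angular":[0,0,0],"claw":1},{"linear":[0,0,-0.6],"angular":[0,0,0],"claw":1},{"linear":[0,0,-0.6],"angular":[0,0,0],"claw":1},{"linear":[0,0,-0.6],"angular":[0,0,0],"claw":1}]'

```text
time: 15.48
ee_pos: [0.5274, 0.2598, 0.0849]
ee_rot: [-0.463, 0.887, -0.0, -0.0]
ft_force: [0.4, 0.4, -1.9]
finger_gap: 0.0662
```

Emit:
step_arm --plan '[{"linear":[0,0,-0.02],"angular":[0,0,0],"claw":1},{"linear":[0,0,-0.03],"angular":[0,0,0],"claw":1},{"linear":[0,0,-0.03],"angular":[0,0,0],"claw":1}]'

```text
time: 15.73
ee_pos: [0.5274, 0.2598, 0.0838]
ee_rot: [-0.463, 0.887, 0.0, 0.0]
ft_force: [0.4, 0.3, -2.7]
finger_gap: 0.0658
```

Emit:
step_arm --plan '[{"linear":[0,0,-0.02],"angular":[0,0,0],"claw":1},{"linear":[0,0,-0.04],"angular":[0,0,0],"claw":1},{"linear":[0,0,-0.04],"angular":[0,0,0],"claw":1}]'

```text
time: 15.98
ee_pos: [0.5275, 0.2599, 0.0833]
ee_rot: [-0.463, 0.886, -0.0, 0.0]
ft_force: [-3.1, -0.5, 4.4]
finger_gap: 0.066
```

Contact at the expected home height. Releasing and retreating.

Emit:
step_arm --plan '[{"linear":[0,0,0],"angular":[0,0,0],"claw":0.15},{"linear":[0,0,0],"angular":[0,0,0],"claw":0},{"linear":[0,0,0],"angular":[0,0,0],"claw":0},{"linear":[0,0,0],"angular":[0,0,0],"claw":0},{"linear":[0,0,0],"angular":[0,0,0],"claw":0}]'

```text
time: 16.4
ee_pos: [0.5274, 0.2598, 0.082]
ee_rot: [-0.463, 0.887, -0.0, 0.0]
ft_force: [0.6, -0.4, 0.3]
finger_gap: 0.0855
```

Emit:
step_arm --plan '[{"linear":[0,0,0.2],"angular":[0,0,0],"claw":0},{"linear":[0,0,0.5],"angular":[0,0,0],"claw":0},{"linear":[0,0,1],"angular":[0,0,0],"claw":0},{"linear":[0,0,1.6],"angular":[0,0,0],"claw":0},{"linear":[0,0,2.2],"angular":[0,0,0],"claw":0},{"linear":[0.2,-0.5,2.8],"angular":[0,0,0],"claw":0},{"linear":[0.4,-1.3,3],"angular":[0,0,0],"claw":0},{"linear":[0.6,-2.1,3],"angular":[0,0,0],"claw":0},{"linear":[0.8,-2.9,3],"angular":[0,0,0],"claw":0},{"linear":[1,-3.7,3],"angular":[0,0,0],"claw":0},{"linear":[1.1,-4.4,3],"angular":[0,0,0],"claw":0},{"linear":[1.2,-4.9,3],"angular":[0,0,0],"claw":0},{"linear":[1.2,-5,3],"angular":[0,0,0],"claw":0},{"linear":[1.2,-5,3],"angular":[0,0,0],"claw":0}]'

```text
time: 17.57
ee_pos: [0.5754, 0.0585, 0.2026]
ee_rot: [-0.462, 0.887, -0.0, 0.0]
ft_force: [0.2, 1.0, -0.2]
finger_gap: 0.0872
```

```bash
python3 - <<'E'
from h import *
s=arm.get_state(); print(s["time"],s["ee_pos"],s["finger_gap"])
b=[.5275,.26,np.radians(235.2)]
p=vision.camera("scene"); overlay(p,[],"pics/s11a.png",(300,170,410,300),4); overlay(p,[(b,.058)],"pics/s11b.png",(300,170,410,300),4)
cv2.imwrite("pics/s11.png",cv2.resize(np.hstack([cv2.imread("pics/s11a.png"),cv2.imread("pics/s11b.png")]),None,fx=.9,fy=.9))
p=vision.camera("top"); overlay(p,[(b,.058)],"pics/t11.png",(95,110,205,210),5)
E
```

```text
17.5667 [0.57540289 0.05849878 0.20260385] 0.08715613733243653
```

View pics/s11.png

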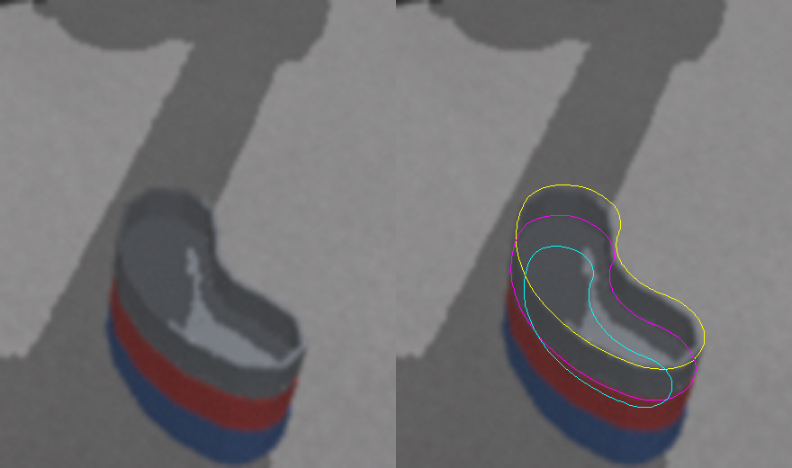

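View pics/t11.png

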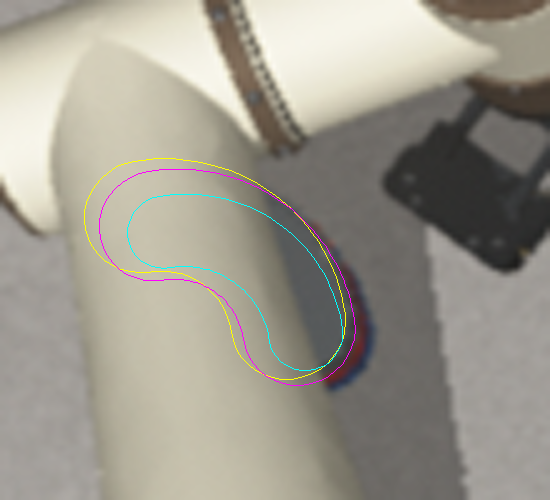

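```bash
python3 - <<'E'
from h import *
s=arm.get_state(); print(s["time"],np.abs(s["dq"]).max(),s["ft_force"]); print(arm.close_job())
E
```

```text
17.6667 0.017320956030225477 [ 0.25009086 -0.56313791 -0.01092364]
the job is handed in; nothing more can be done
None
```

The three trays are nested in one stack. The red tray sits on the blue, turned about 4° to match it, and the grey sits on the red, turned about 56°. I handed the job in at 17.7 s of the 59 s allowed.

**Seating:** Both trays made contact at about the home height. The tool tip was at about 0.053 m for the red and 0.083 m for the grey, against about 0.053 m and 0.082 m expected. The contact force was only a few newtons each time.

**Last picture:** The last scene view shows even blue, red and grey bands, level, with the grey outline within about a pixel or two of the expected pose. The gripper was open and well clear of the stack.

**Weaker checks:**
- In the last top view the arm hid most of the stack, so the final grey pose rests on the scene camera and the contact height.
- An automatic fit of the red tray from the top view after I set it down (2° and 3 mm off) was also partly hidden and matched poorly. I relied on the scene picture instead.
- I compared the blue tray's position only by eye in the pictures, where it showed no visible shift.
- The two cameras' first angle estimates differed by about 3° for both the blue and the grey tray. I used a value in between, well inside the 12° tolerance.

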